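# Clamp the mug stand to the radiator shelf

### The job

Fix the black mug stand to the shelf: slide it along the shelf until its tongue is fully home against the stop inside the aluminium clamp, both mugs staying in their slots, and let go of it. Then turn the brass thumbscrew clockwise until it seats on the tongue, stopping when the resistance clearly rises: the tongue must be firmly held but the plastic must not be crushed. Leave the other things on the shelf where they are.

Things in the scene. Friction and masses are not known exactly. Their poses are not given: they have to be found in the camera images.
- clamp: Aluminium clamp fixed to the shelf, 52 (x) by 58 (y) by 30 mm high, with a brass thumbscrew standing on it. Origin on the shelf under the screw axis, z up. A channel 36 mm wide, open to the clamp's +y and flared at the mouth, runs from y = +20 mm back to the stop face at y = -24 mm, under a bridge whose underside is 22 mm above the shelf.
- bridge_top (a point): Centre of the bridge's top, on the screw axis, 30 mm above the shelf. Under the bridge hangs the screw's rubber-cushioned foot, 14 mm wide; it sinks 3.5 mm per radian of clockwise turn (seen from above). It starts 2 to 7 mm above the tongue's level, unknown each time: 0.6 to 2 rad of turning to meet it. At rest, thread friction may read either sign.
- screw_head (a point): Grip point on the axis of the brass thumbscrew, 60 mm above the shelf. Knurled vertical cylinder, 28 mm wide, 42 to 70 mm above the shelf; it turns in place and all but stays where left. Turning takes about 0.15 N m free; on the tongue this climbs about 0.35 N m per rad (0.0035 per N of clamping). A rise of 0.11 to 0.18 N m is well seated; at 0.26 (75 N) the tongue is crushed.
- stop_face (a point): Centre of the stop face inside the clamp, 3 mm above the shelf, 24 mm along the clamp's -y from the screw axis; the tongue's tip meets it when home. Axes as the clamp's.
- mug_stand: Loose black plastic mug stand, 0.26 to 0.4 kg: square tray 176 mm wide, 16 mm high, four 80 mm slots (centres 42 mm from the middle in x and y, floor 5 mm thick), a fin on a post in the middle, and a flat tongue out to its -y. Origin at the middle of the underside, z up. Home: axes parallel to the clamp's, origin 185 mm along the clamp's +y from the clamp's origin.
- fin_grip (a point): Grip point on the stand's carrying fin, on its middle axis 135 mm above the underside; axes as the stand's. The fin is 14 mm thick along x, 60 mm long along y, from 107 to 152 mm high; the mugs' rims are 87 mm above the shelf. Slide the stand by it, flat on the shelf; the loaded stand rubs with about 3 to 8 N.
- tongue_tip (a point): Middle of the end face of the stand's tongue, 209 mm from the stand's middle along its -y, 3 mm above the underside. The tongue is 30 mm wide, 6 mm thick and lies on the shelf. Axes as the stand's.
- sage_mug: Sage green mug, 72 mm diameter, 82 mm high, 0.2 kg, in one of the stand's slots, handle pointing outwards along the stand's x. Origin at the centre of its underside, z up.
- white_mug: White mug, the same as the green one, in the diagonally facing slot.
- kettle: Compact steel kettle, 140 mm wide, 200 mm high with its bow handle. Bystander. Origin at the centre of its underside.
- teapot: Pale pink ceramic teapot, 128 mm wide without spout and handle, 123 mm high. Bystander. Origin at the centre of its underside.
- tumbler: Glass tumbler, 72 mm wide at the rim, 95 mm high. Bystander. Origin at the centre of its underside.
- tea_tin: Aluminium tin with screw top, 80 mm wide, 107 mm high. Bystander. Origin at the centre of its underside.
- sugar_bowl: Blue ceramic sugar bowl, 100 mm wide, 45 mm high. Bystander. Origin at the centre of its underside.
Things that resemble listed ones, but are neither listed nor needed, are in the scene too. What is shaped like the white_mug but blue is not meant.

How it is judged:
On the way:
1. the tongue is home against the stop, the stand is flat and has been let go (y of tongue_tip in the frame of clamp between -0.03 and -0.021 m and x of tongue_tip in the frame of clamp between -0.006 and 0.006 m and angle between the y axis of mug_stand and the y axis of clamp, either way round below 0.12 rad and angle between mug_stand's own z axis and vertical below 0.05 rad and contact force between the fingers and mug_stand below 0.5 N), for 0.2 s.
At the end, for the whole second after the job is handed in: The tongue's tip is within 3 mm of the stop face, within 6 mm sideways and 0.12 rad of straight; the stand is flat on the shelf and at rest, clamped by the screw with 25 to 70 N; both mugs stand upright in slots of the stand; the robot has let go (y of tongue_tip in the frame of clamp between -0.03 and -0.021 m and x of tongue_tip in the frame of clamp between -0.006 and 0.006 m and angle between the y axis of mug_stand and the y axis of clamp, either way round below 0.12 rad and angle between mug_stand's own z axis and vertical below 0.05 rad and angle between each of sage_mug, white_mug's own z axis and vertical below 0.15 rad and z of each of sage_mug, white_mug in the frame of mug_stand below 0.012 m and horizontal distance between each of sage_mug, white_mug and mug_stand below 0.075 m and contact force between clamp and mug_stand between 25 and 70 N and linear speed of mug_stand below 0.01 m/s and contact force between the fingers and anything else below 0.5 N); the robot touches nothing.
It fails at once if the tongue is crushed, by overtightening or ramming (over 75 N between clamp and stand) (contact force between clamp and mug_stand above 75 N).
It fails at once if a mug is tipped or leaves its slot (not (angle between sage_mug's own z axis and vertical below 0.35 rad) or not (angle between white_mug's own z axis and vertical below 0.35 rad) or z of any of sage_mug, white_mug in the frame of mug_stand above 0.03 m).
It fails at once if a bystander is moved by more than 30 mm (distance of any of kettle, teapot, tumbler, tea_tin, sugar_bowl from where it was at the start of the episode above 0.03 m).
It also fails if it takes over 67 s, if anything falls off the work surface, if the arm or the gripper's body presses on something with over 40 N, if the wrist force passes 120 N, or if a joint passes its speed limit or range.

### The arm

A 6-joint arm with a two-finger parallel gripper is mounted at the origin on the work surface. World frame = base frame: x ahead of the robot, y to its left, z up, the work surface at z = 0. Lengths are in m, angles in rad, forces in N, time in s.
With the tool pointing down it reaches from about 0.25 to 0.775 m from the base axis. Payload 4 kg.
Tool frame: the origin (TCP) lies at the very end of the fingers, on their centre line; the grasp point (between the pads) lies 19 mm behind it (tcp_to_grasp is the distance from the TCP to the grasp point, in m); z points along the fingers, y is the line along which they close (so a half turn about z gives the same grasp; the last joint's range is limited). The gripper opens to 94 mm and grips with 3 to 60 N. Pads are 16 mm wide; open, the fingers measure 119 mm over their backs; the gripper's body (75 mm by 177 mm) begins 78 mm behind the grasp point.
Start: joints at [1.143, 0.087, 1.371, -0, 1.684, -0.103], TCP at [0.176, 0.521, 0.17] pointing down, gripper open.
Joint ranges: [-3.1, 3.1], [-0.76, 2.03], [0.27, 2.55], [-1.08, 4.22], [0.17, 2.65], [-2.57, 2.57]. Speed limits (rad/s): [2.79, 2.79, 3.14, 3.14, 3.14, 3.14].

### API

Orientations are given as [roll, pitch, yaw] about the fixed x, y, z axes, in that order (R = Rz(yaw) Ry(pitch) Rx(roll)).
In Python, from bench import * gives the robot as it stands.
- The arm moves only by the shell command python3 -m creep, which reads ROWS from standard input. ROWS is a JSON list of rows, 1 to 20 of them, each of 5 numbers: the finger opening in m, then dx, dy, dz in m, then a turn about the tool's z in rad; each row shifts and turns the commanded pose from where the row before left it, along the tool's axes as they then stand; what a row does not reach is not made up. A row lasts 1/12 s, in which the tool goes at most 0.0417 m and 0.125 rad, less where a joint would pass 70% of its speed; a pose out of reach is approached as far as the arm can. The fingers move at their own pace and stop on an object; the grip force is fixed at half the most. Time passes only in rows, so rows that do not move let the fingers close. It prints the time, the measured TCP pose, the force, the opening and the grip force at its end. Input that does not fit is refused with a message, and nothing moves.
- get_obs(): the state, without advancing time (a new reading comes with each control period).
- snapshot(name): name is "side" or "top"; returns a dict with "color" (480x640x3 uint8, blue, green, red), "fx", "fy", "cx", "cy" (pixels), "extrinsics" (4x4, takes a point from world to camera coordinates). Camera axes: x right, y down, z forward; pixel columns grow to the right and rows downward; lengths in m; the calibration is good to about 2 mm. A picture is of the moment at which its call begins. There is no depth.
- close_job(): hands the job in; it is judged then, once.
The state is a dict: "time": time; "joint_positions": joint angles; "qvel": joint speeds; "joint_torque": joint torques, N m; "tool_pos": TCP position; "ee_rot": TCP orientation; "wrist_force": force on the tool from outside, world axes, zero at the start; "wrist_torque": the same for the moment, N m; "width": finger opening in m; "finger_force": force on a finger pad.
Only numpy, scipy, OpenCV 4.12 (cv2) and the standard library are available. Lean on these libraries where they do the work, as an engineer would, in place of code of your own. Each camera call takes 0.05 s, during which the arm holds its last target. There are 200 camera calls.

## Working session

There is one attempt and no reset: what is moved stays moved. The work goes in short steps, Python scripts to look and compute and a shell command to move; the robot and the scene stay as the last step left them, time stands still between calls to the robot, and variables do not carry over. Pictures are saved under pics/ and viewed, at most 10 in all, crops included, and the job is handed in when it is done.

```bash
mkdir -p pics; ls; python3 - <<'E'
from bench import *
import cv2,numpy as np
for n in("top","side"):
    s=snapshot(n); cv2.imwrite(f"pics/{n}0.png",s["color"]); print(n,s["fx"],s["fy"],s["cx"],s["cy"]); print(np.round(s["extrinsics"],4).tolist())
o=get_obs(); print(o)
E
```

```text
pics
top 447.14490075312347 447.14490075312347 320.709121326662 248.988726820832
[[0.0261, -0.9997, -0.0024, 0.018], [-0.9737, -0.0249, -0.2266, 0.5429], [0.2265, 0.0082, -0.974, 1.0529], [0.0, 0.0, 0.0, 1.0]]
side 589.4908442276102 589.4908442276102 317.36601199484704 244.10443584218748
[[0.8686, -0.4954, 0.0127, -0.4315], [-0.2343, -0.4331, -0.8703, 0.23], [0.4367, 0.753, -0.4923, 1.3303], [0.0, 0.0, 0.0, 1.0]]
{'time': 0.1, 'joint_positions': array([ 1.14289944e+00,  8.78937431e-02,  1.37209747e+00, -9.78490266e-06,
        1.68360183e+00, -1.03096528e-01]), 'qvel': array([ 0.0009359 , -0.00227101, -0.0041124 ,  0.00041647, -0.00140587,
       -0.00054234]), 'joint_torque': array([ 2.39690562e-03, -3.41249478e+01, -3.03302908e+01,  7.20129395e-02,
        3.03903187e-02, -7.82104621e-05]), 'tool_pos': array([0.1752857 , 0.52072295, 0.16881725]), 'ee_rot': array([-3.13960188e+00, -1.96194999e-04,  2.81679101e+00]), 'wrist_force': array([-0.67990264,  0.74143515, -0.54077532]), 'wrist_torque': array([ 0.00029061, -0.00865123,  0.01148783]), 'finger_force': 0.0, 'width': 0.093923511279042}
```

View pics/top0.png

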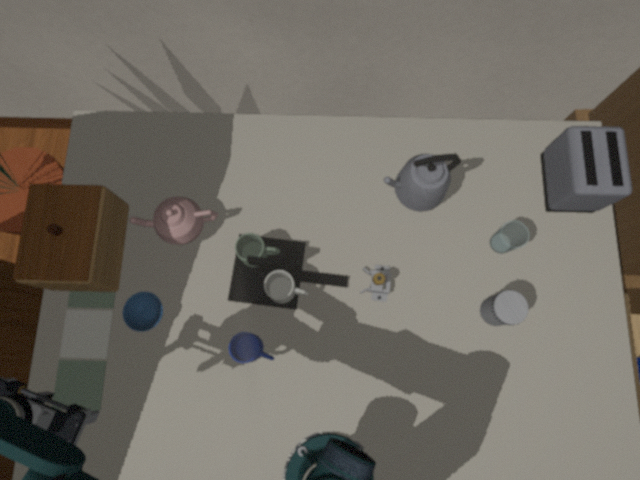

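View pics/side0.png

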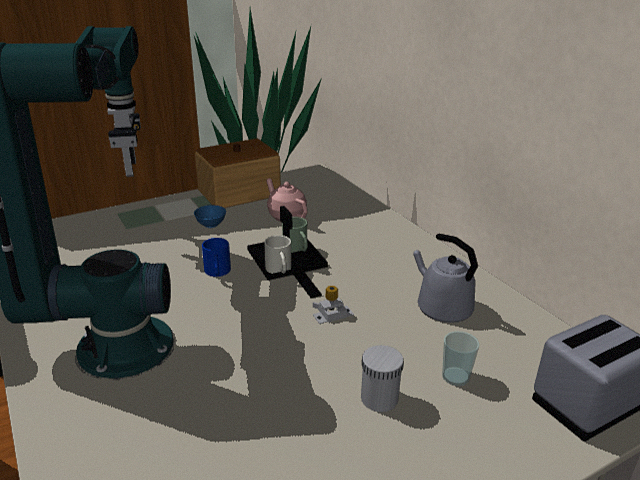

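The top view shows the stand at about (268,272) with its tongue pointing right, to (348,281). The sage mug is at (250,249) and the white one at (280,287). The clamp and its screw are at (378,280). The blue mug at (247,348) is a decoy standing outside the stand, so I'll leave it alone. In the side view the stand is at (288,255), the screw head at (332,292) and the clamp at (332,312). I'll enlarge both.

```bash
python3 - <<'E'
import cv2
a=cv2.imread("pics/top0.png")[222:317,220:410]; b=cv2.imread("pics/side0.png")[198:328,240:360]
cv2.imwrite("pics/t1.png",cv2.convertScaleAbs(cv2.resize(a,None,fx=4,fy=4,interpolation=cv2.INTER_CUBIC),alpha=1.5,beta=20))
cv2.imwrite("pics/s1.png",cv2.convertScaleAbs(cv2.resize(b,None,fx=4.5,fy=4.5,interpolation=cv2.INTER_CUBIC),alpha=1.5,beta=20))
E
```

```text
(no output)
```

View pics/t1.png

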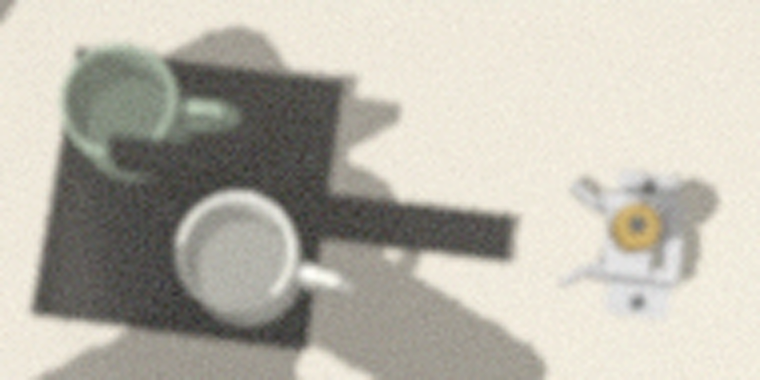

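View pics/s1.png

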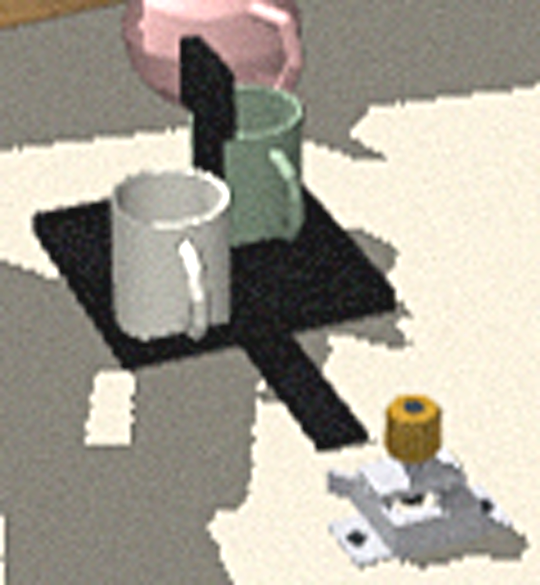

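Mugs on the stand: sage at crop (122,105), white at (240,258). They are diagonal and sit on the black tray, so they are the ones meant; the blue mug is not on it. Tongue end corners are at (517,213) and (511,260), screw head top at (637,226), clamp holes at (650,186) and (637,302). In the side crop the fin top is at (207,60), the tongue end at (318,448)/(365,440) and the head top at (415,408).

```bash
cat > h.py <<'E'
import numpy as np
from scipy.optimize import least_squares
K={"top":(447.1449,320.709,248.989,np.array([[0.0261,-0.9997,-0.0024,0.018],[-0.9737,-0.0249,-0.2266,0.5429],[0.2265,0.0082,-0.974,1.0529]])),
"side":(589.4908,317.366,244.104,np.array([[0.8686,-0.4954,0.0127,-0.4315],[-0.2343,-0.4331,-0.8703,0.23],[0.4367,0.753,-0.4923,1.3303]]))}
def proj(n,p):
    f,cx,cy,E=K[n]; c=E[:,:3]@np.asarray(p,float)+E[:,3]; return np.array([cx+f*c[0]/c[2],cy+f*c[1]/c[2]])
def ray(n,uv,z):
    f,cx,cy,E=K[n]; R=E[:,:3]; o=-R.T@E[:,3]; d=R.T@np.array([(uv[0]-cx)/f,(uv[1]-cy)/f,1]); return o+d*(z-o[2])/d[2]
def pt(pose,l):
    x,y,a=pose; c,s=np.cos(a),np.sin(a); return np.array([x+c*l[0]-s*l[1],y+s*l[0]+c*l[1],l[2]])
T=lambda u,v:np.array([220+u/4,222+v/4]); S=lambda u,v:np.array([240+u/4.5,198+v/4.5])
def fit(obs,p0):
    return least_squares(lambda p:np.concatenate([proj(n,pt(p,l))-uv for n,l,uv in obs]),p0,loss="soft_l1")
E
python3 - <<'E'
from h import *
np.set_printoptions(precision=4,suppress=True)
print("cam top",-K["top"][3][:,:3].T@K["top"][3][:,3])
h=.088
# tongue towards world -y => stand x ~ world +x (up in top image)
obs=[("top",(h,-h,.016),T(355,78)),("top",(-h,-h,.016),T(303,348)),("top",(-h,h,.016),T(35,313)),("top",(.015,-.209,.006),T(517,213)),("top",(-.015,-.209,.006),T(511,260)),
("side",(-.015,-.209,.006),S(318,448)),("side",(.015,-.209,.006),S(367,440)),("side",(h,-h,.016),S(397,293)),("side",(-h,-h,.016),S(128,355)),("side",(-h,h,.016),S(33,214))]
r=fit(obs,[.4,.1,0]);print("stand",r.x,r.fun.reshape(-1,2)); p=r.x
for l in((0,-.03,.152),(0,.03,.152)):
    print("fin",proj("top",pt(p,l)),(proj("top",pt(p,l))-[220,222])*4,(proj("side",pt(p,l))-[240,198])*4.5)
print("tip",pt(p,(0,-.209,.003)))
print("mug t",ray("top",T(122,100),.087),ray("top",T(238,252),.087))
print("head",ray("top",T(637,226),.07),ray("side",S(415,404),.07))
for z in(.003,.006,.01):print("holes",z,ray("top",T(650,186),z),ray("top",T(637,302),z),ray("side",S(357,539),z),ray("side",S(487,507),z))
for z in(.02,.03):print("mouth",z,ray("top",T(580,185),z),ray("top",T(565,280),z))
print("wall",ray("top",T(600,268),.03),ray("top",T(675,280),.03))
E
```

```text
cam top [0.2897 0.0229 1.1486]
stand [ 0.4929  0.1659 -0.107 ] [[-1.8826  0.4348]
 [ 1.3749  0.0628]
 [-0.3296 -0.4247]
 [ 0.1214  0.7627]
 [ 0.2416  0.4335]
 [ 0.5226 -0.07  ]
 [ 0.4354 -0.8601]
 [ 0.2063  0.0171]
 [-0.472  -0.5949]
 [ 0.3207  0.3065]]
fin [274.2645 261.4182] [217.0582 157.6727] [227.2292  79.2803]
fin [248.2516 258.0055] [113.0063 144.022 ] [191.4954  38.2781]
tip [ 0.4706 -0.0419  0.003 ]
mug t [0.5371 0.2033 0.087 ] [0.4456 0.1281 0.087 ]
head [ 0.4703 -0.1127  0.07  ] [ 0.4746 -0.1094  0.07  ]
holes 0.003 [ 0.5081 -0.1296  0.003 ] [ 0.4322 -0.1209  0.003 ] [ 0.4332 -0.1211  0.003 ] [ 0.5102 -0.13    0.003 ]
holes 0.006 [ 0.5075 -0.1292  0.006 ] [ 0.4318 -0.1205  0.006 ] [ 0.4311 -0.1245  0.006 ] [ 0.5079 -0.1335  0.006 ]
holes 0.01 [ 0.5067 -0.1287  0.01  ] [ 0.4313 -0.12    0.01  ] [ 0.4284 -0.1292  0.01  ] [ 0.5048 -0.1381  0.01  ]
mouth 0.02 [ 0.5043 -0.0825  0.02  ] [ 0.4429 -0.0732  0.02  ]
mouth 0.03 [ 0.5024 -0.0816  0.03  ] [ 0.4415 -0.0724  0.03  ]
wall [ 0.4497 -0.0944  0.03  ] [ 0.4433 -0.1414  0.03  ]
```

Stand: (0.493, 0.166), yaw -0.107. The tip's x and y agree in both views to about 1 px. The mugs come out ±42 mm from the middle, as they should.

Clamp: (0.472, -0.111), yaw about -0.12. The tip sits about 9 mm to the clamp's -x, so the stand needs a sideways shift first. Next I go above the fin.

```bash
echo '[[0.094,0,0,-0.02,0],[0.094,0,0,-0.02,0],[0.094,-0.0296,-0.0168,0,0],[0.094,-0.0296,-0.0168,0,0],[0.094,-0.0296,-0.0168,0,0],[0.094,-0.0296,-0.0168,0,0],[0.094,-0.0296,-0.0168,0,0],[0.094,-0.0296,-0.0168,0,0],[0.094,-0.0296,-0.0168,0,0],[0.094,-0.0296,-0.0168,0,0],[0.094,-0.0296,-0.0168,0,0],[0.094,-0.0296,-0.0168,0,0],[0.094,-0.0296,-0.0168,0,0],[0.094,-0.0296,-0.0168,0,0],[0.094,-0.0296,-0.0168,0,0],[0.094,-0.0296,-0.0168,0,0]]' | python3 -m creep
echo '[[0.094,0,0,0,0.123],[0.094,0,0,0,0.123],[0.094,0,0,0,0.123],[0.094,0,0,0,0.123],[0.094,0,0,0,0.123],[0.094,0,0,0,0.123],[0.094,0,0,0,0.123],[0.094,0,0,0,0.123],[0.094,0,0,0,0.123],[0.094,0,0,0,0.123],[0.094,0,0,0,0.123],[0.094,0,0,0,0]]' | python3 -m creep
python3 - <<'E'
from bench import *
import numpy as np
o=get_obs(); print(o["tool_pos"],o["ee_rot"],o["time"])
d=np.array([.4929,.1659,.116])-o["tool_pos"]; y=o["ee_rot"][2]
print("tool d",d[0]*np.cos(y)+d[1]*np.sin(y), d[0]*np.sin(y)-d[1]*np.cos(y), -d[2])
E
```

```text
time: 1.43
tool_pos: [0.4938, 0.1646, 0.2094]
ee_rot: [-3.141, -0.001, 2.817]
wrist_force: [1.0, -0.4, -0.6]
width: 0.0934
finger_force: 0.0
time: 2.43
tool_pos: [0.4929, 0.166, 0.2092]
ee_rot: [-3.14, 0.0, 1.462]
wrist_force: [0.8, -0.7, 0.6]
width: 0.0942
finger_force: 0.0
[0.49290374 0.1660316  0.20924762] [-3.14046549e+00  3.22505367e-04  1.46183698e+00] 2.4333
tool d -0.00013122512004629835 1.0592460924832777e-05 0.09324762171444297
```

```bash
echo '[[0.07,0,0,0.023,0],[0.07,0,0,0.023,0],[0.07,0,0,0.023,0],[0.07,0,0,0.012,0],[0.07,0,0,0.012,0],[0.07,0,0,0,0],[0,0,0,0,0],[0,0,0,0,0],[0,0,0,0,0],[0,0,0,0,0],[0,0,0,0,0],[0,0,0,0,0],[0,0,0,0,0],[0,0,0,0,0]]' | python3 -m creep
python3 - <<'E'
from bench import *
import cv2
for n in("top","side"): cv2.imwrite(f"pics/{n}2.png",snapshot(n)["color"])
a=cv2.imread("pics/top2.png")[222:317,220:410]; b=cv2.imread("pics/side2.png")[198:328,240:360]
cv2.imwrite("pics/t2.png",cv2.convertScaleAbs(cv2.resize(a,None,fx=4,fy=4,interpolation=cv2.INTER_CUBIC),alpha=1.5,beta=20))
cv2.imwrite("pics/s2.png",cv2.convertScaleAbs(cv2.resize(b,None,fx=4.5,fy=4.5,interpolation=cv2.INTER_CUBIC),alpha=1.5,beta=20))
E
```

```text
time: 3.6
tool_pos: [0.4932, 0.1661, 0.117]
ee_rot: [3.141, -0.0, 1.464]
wrist_force: [-0.8, -0.9, -0.6]
width: 0.0203
finger_force: 0.0
```

```bash
echo '[[0,0,0,0,0],[0,0,0,0,0],[0,0,0,0,0],[0,0,0,0,0],[0,0,0,0,0]]' | python3 -m creep
```

```text
time: 4.12
tool_pos: [0.4934, 0.1662, 0.1172]
ee_rot: [3.141, -0.0, 1.464]
wrist_force: [0.4, -0.9, 1.8]
width: 0.0003
finger_force: 1.2
```

The fingers closed on nothing. I'll look before anything else.

View pics/s2.png

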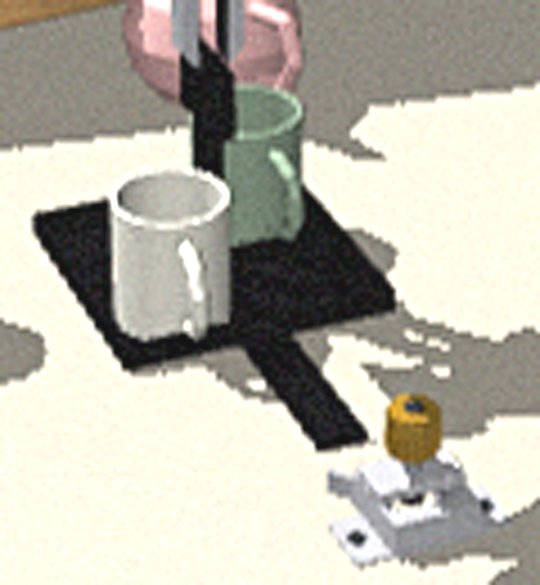

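View pics/t2.png

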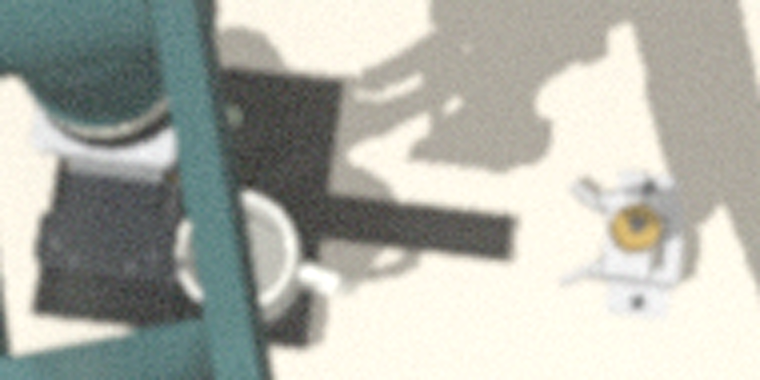

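The side crop shows the fingertips at about (185–240, 50), with the fin at (182–235, 40–138) still standing in place. The stand hasn't moved, since the tongue end is still at (318,448). I'll compare these with the projections.

```bash
python3 - <<'E'
from h import *
np.set_printoptions(precision=1,suppress=True)
p=[.4929,.1659,-.107]
q=lambda n,P:(proj("side",P)-[240,198])*4.5 if n=="side" else (proj("top",P)-[220,222])*4
for z in(.107,.152):
  for y in(-.03,.03):
    for x in(-.007,.007):print(z,y,x,q("side",pt(p,(x,y,z))),q("top",pt(p,(x,y,z))))
print("tcp",q("side",(.4934,.1662,.117)), "fingers open 20mm",q("side",(.4834,.1672,.117)),q("side",(.5034,.1652,.117)))
import cv2
from bench import *
b=snapshot("side")["color"][180:240,250:320]
cv2.imwrite("pics/s3.png",cv2.convertScaleAbs(cv2.resize(b,None,fx=8,fy=8,interpolation=cv2.INTER_CUBIC),alpha=2.2,beta=30))
a=cv2.imread("pics/side0.png")[180:240,250:320]
cv2.imwrite("pics/s3.png",np.hstack([cv2.resize(cv2.convertScaleAbs(i,alpha=2.2,beta=30),None,fx=5.7,fy=8,interpolation=cv2.INTER_CUBIC) for i in(a,b)]))
E
```

```text
0.107 -0.03 -0.007 [217.1 148.3] [223.1 184.3]
0.107 -0.03 0.007 [238.8 144.2] [226.8 161.3]
0.107 0.03 -0.007 [182.1 105.8] [123.2 171.1]
0.107 0.03 0.007 [203.3 101.9] [127.1 148.2]
0.152 -0.03 -0.007 [216.2  81.3] [215.1 169.6]
0.152 -0.03 0.007 [238.3  77.3] [219.  145.7]
0.152 0.03 -0.007 [180.8  40.2] [110.9 155.9]
0.152 0.03 0.007 [202.3  36.4] [115.1 132.1]
tcp [210.4 109.8] fingers open 20mm [194.9 112.7] [225.8 106.9]
```

View pics/s3.png

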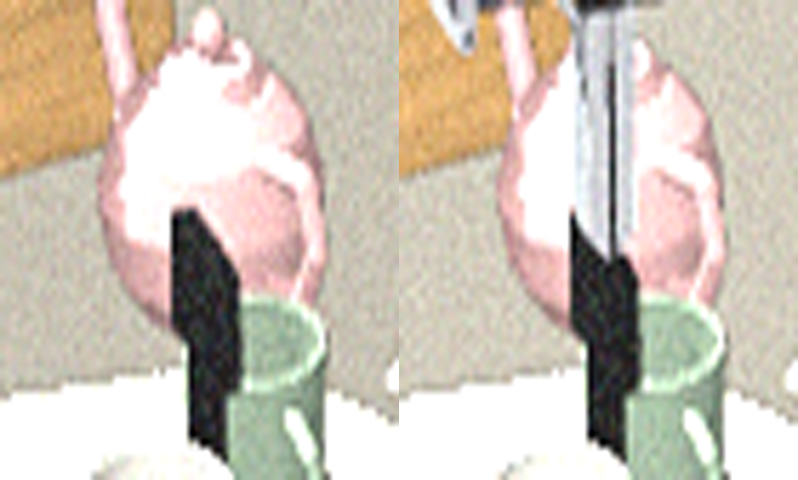

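```bash
python3 - <<'E'
from h import *
from bench import *
np.set_printoptions(precision=4,suppress=True)
print("start TCP side",proj("side",(.1753,.5207,.1688)),"top",proj("top",(.1753,.5207,.1688)))
o=get_obs();t=o["tool_pos"];print(t,o["ee_rot"],o["joint_positions"],o["width"],o["wrist_force"])
for z in(0,.1,.2,.3):
  P=t+[0,0,z];print(z,(proj("top",P)-[220,222])*4,(proj("side",P)-[240,198])*4.5, (proj("side",P)-[250,180])*[5.7,8]+[399,0])
for n in("top","side"):
  s=snapshot(n);E=s["extrinsics"];print(n,np.abs(E[:3]-K[n][3]).max())
E
```

```text
start TCP side [133.5468 181.063 ] top [ 81.7237 402.9158]
[0.4933 0.1662 0.1172] [ 3.1411 -0.0003  1.4638] [0.2159 0.0376 1.5274 0.0001 1.576  0.3229] 0.00035979260124457073 [-0.4437  0.3236  2.5285]
0 [172.3752 162.0767] [210.3234 109.4876] [608.4096 338.6447]
0.1 [148.4067 125.1353] [208.1391 -41.215 ] [605.6428  70.7288]
0.2 [118.9903  79.7972] [ 205.8128 -201.7138] [ 602.6962 -214.6023]
0.3 [82.0302 22.8325] [ 203.3302 -372.9959] [ 599.5515 -519.1039]
top 4.386663968825033e-05
side 4.9255773164169625e-05
```

```bash
python3 - <<'E'
import cv2,numpy as np
a=cv2.imread("pics/top0.png")[210:300,220:330]; b=cv2.imread("pics/side0.png")[120:190,90:160]; c=cv2.imread("pics/top2.png")[180:320,170:330]
f=lambda i,w,h:cv2.convertScaleAbs(cv2.resize(i,(w,h),interpolation=cv2.INTER_CUBIC),alpha=2.2,beta=30)
cv2.imwrite("pics/m.png",np.vstack([np.hstack([f(a,440,360),f(b,360,360)]),np.zeros((1,800,3),np.uint8)])); 
E
```

```text
(no output)
```

View pics/m.png

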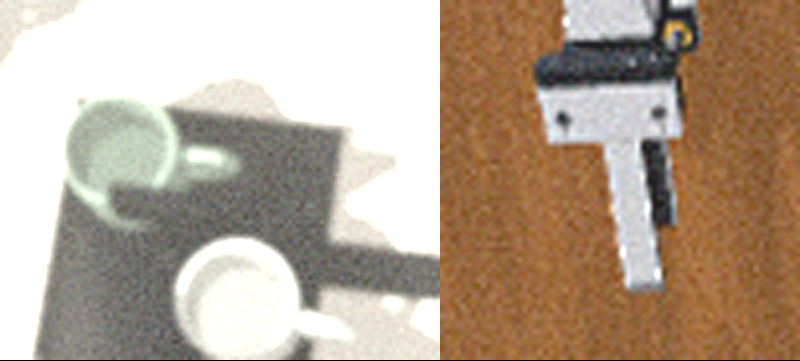

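```bash
python3 - <<'E'
from h import *
np.set_printoptions(precision=1,suppress=True)
y=2.817;t=np.array([.1753,.5207,.1688]);X=np.array([np.cos(y),np.sin(y),0]);Y=np.array([np.sin(y),-np.cos(y),0])
for s in(-1,1):
  for a in(.047,.0595):
    for b in(-.008,.008):
      for z in(0,.03): print(s,a,b,z,(proj("side",t+s*a*Y+b*X+[0,0,z])-[90,120])*360/70+[440,0])
E
```

```text
-1 0.047 -0.008 0 [672.7 346.6]
-1 0.047 -0.008 0.03 [665.1 296.4]
-1 0.047 0.008 0 [642.7 348.5]
-1 0.047 0.008 0.03 [634.8 298.2]
-1 0.0595 -0.008 0 [671.1 355.7]
-1 0.0595 -0.008 0.03 [663.4 305.3]
-1 0.0595 0.008 0 [640.9 357.7]
-1 0.0595 0.008 0.03 [632.9 307.2]
1 0.047 -0.008 0 [684.2 281.2]
1 0.047 -0.008 0.03 [677.  232.7]
1 0.047 0.008 0 [655.6 282.9]
1 0.047 0.008 0.03 [648.2 234.4]
1 0.0595 -0.008 0 [685.7 272.9]
1 0.0595 -0.008 0.03 [678.5 224.7]
1 0.0595 0.008 0 [657.2 274.7]
1 0.0595 0.008 0.03 [649.9 226.4]
```

Comparing the start picture with projection, the real fingertips sit about 36 mm above the reported TCP, purely along the tool's z. At the start the near tip was seen at row 290 but predicted at 348, and the far tip at 222 against 278. So the fingers probably closed just above the fin top. A gentle touch on the fin top (152 mm) should measure the offset.

```bash
for i in 1; do echo '[[0,0,0,0.001,0],[0,0,0,0,0]]' | python3 -m creep; done | grep -E 'pos|force'
echo '[[0,0,0,0.001,0],[0,0,0,0,0]]' | python3 -m creep | grep -E 'pos|force'
echo '[[0,0,0,0.001,0],[0,0,0,0,0]]' | python3 -m creep| grep -E 'pos|force'
```

```text
tool_pos: [0.4934, 0.1662, 0.1172]
wrist_force: [-2.0, -0.8, 6.4]
finger_force: 3.2
tool_pos: [0.4934, 0.1662, 0.1171]
wrist_force: [-3.9, -0.5, 10.3]
finger_force: 4.8
tool_pos: [0.4935, 0.1662, 0.1171]
wrist_force: [-4.1, -1.6, 13.4]
finger_force: 6.4
```

Contact confirmed: at reading 0.117 the tips stand on the fin top (0.152), so the real tip is at the reading plus 0.035. I'll lift, open and come down 36 mm lower than before.

```bash
echo '[[0,0,0,-0.02,0],[0.06,0,0,0,0],[0.06,0,0,0,0],[0.06,0,0,0,0],[0.06,0,0,0,0],[0.06,0,0,0,0],[0.06,0,0,0,0],[0.06,0,0,0.013,0],[0.06,0,0,0.013,0],[0.06,0,0,0.013,0],[0.06,0,0,0.013,0],[0.06,0,0,0,0]]' | python3 -m creep
echo '[[0,0,0,0,0],[0,0,0,0,0],[0,0,0,0,0],[0,0,0,0,0],[0,0,0,0,0],[0,0,0,0,0],[0,0,0,0,0],[0,0,0,0,0]]' | python3 -m creep
```

```text
time: 5.77
tool_pos: [0.4908, 0.1656, 0.0783]
ee_rot: [-3.135, 0.002, 1.464]
wrist_force: [-1.2, 0.0, -1.2]
width: 0.0597
finger_force: 0.0
time: 6.43
tool_pos: [0.494, 0.1661, 0.0822]
ee_rot: [3.14, -0.0, 1.464]
wrist_force: [2.4, 0.8, -0.3]
width: 0.0138
finger_force: 30.0
```

The fin is gripped (13.8 mm, 30 N). Next: a sideways shift of 10 mm, 30 mm forward and a slight turn. Then I check the line-up before the mouth.

```bash
echo '[[0,-0.002,0.002,0,0],[0,-0.004,0.002,0,0],[0,-0.004,0.002,0,0.005],[0,-0.004,0.002,0,0.005],[0,-0.004,0.002,0,0],[0,-0.004,0,0,0],[0,-0.004,0,0,0],[0,-0.002,0,0,0],[0,-0.002,0,0,0],[0,0,0,0,0],[0,0,0,0,0]]' | python3 -m creep
python3 - <<'E'
from bench import *
import cv2,numpy as np
for n in("top","side"): cv2.imwrite(f"pics/{n}4.png",snapshot(n)["color"])
a=cv2.imread("pics/top4.png")[258:308,300:412]; b=cv2.imread("pics/side4.png")[240:332,270:362]
f=lambda i,w,h:cv2.convertScaleAbs(cv2.resize(i,(w,h),interpolation=cv2.INTER_CUBIC),alpha=1.5,beta=20)
m=np.zeros((598,800,3),np.uint8); m[:200,:448]=f(a,448,200); 
m=np.zeros((598,800,3),np.uint8); m[0:230,:515]=f(a,515,230); m[232:598,:366]=f(b,366,366)
cv2.imwrite("pics/m4.png",m)
E
```

```text
time: 7.35
tool_pos: [0.5, 0.1362, 0.0822]
ee_rot: [3.141, -0.002, 1.454]
wrist_force: [1.8, 5.9, 0.5]
width: 0.0139
finger_force: 30.0
```

View pics/m4.png

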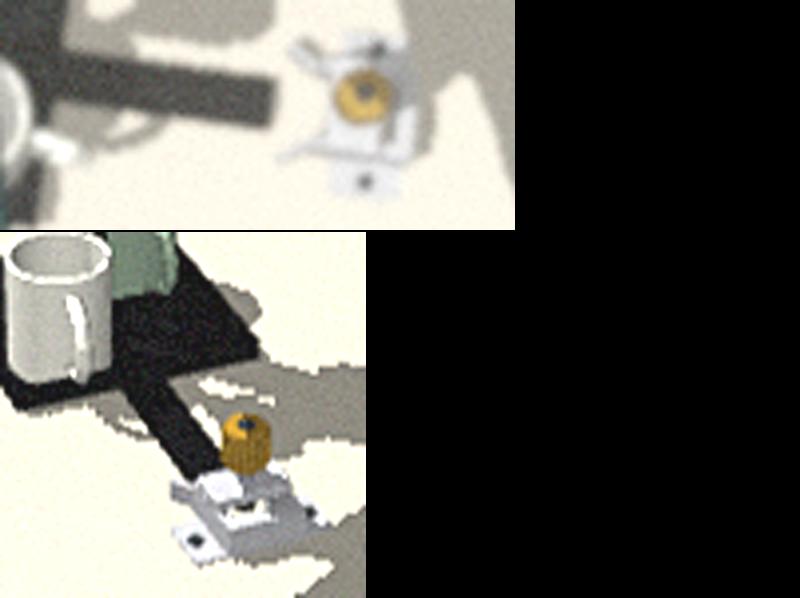

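The top panel shows the tongue end corners at (277,79) and (268,127), flare tips at (295,45) and (283,157), and clamp holes at (380,48) and (365,182). The tongue looks centred on the mouth. Now in the clamp's frame:

```bash
python3 - <<'E'
from h import *
np.set_printoptions(precision=4,suppress=True)
P=lambda u,v,z:ray("top",(300+u/4.6,258+v/4.6),z)
c=(P(277,79,.006)+P(268,127,.006))/2; e1=P(277,79,.006)-P(80,52,.006); e2=P(268,127,.006)-P(70,102,.006)
print("tip",c,"width",np.linalg.norm(P(277,79,.006)-P(268,127,.006)),"yaw",[np.arctan2(-e[0],-e[1])*-1 for e in(e1,e2)])
h1,h2=P(380,48,.003),P(365,182,.003);a=np.arctan2(*(h1-h2)[[1,0]]);print("clamp yaw",a,"holes mid",(h1+h2)/2)
mm=(P(295,45,.03)+P(283,157,.03))/2; print("mouth mid",mm,"head",P(363,90,.07))
for a in(-.10,-.117,-.135):
  X=np.array([np.cos(a),np.sin(a)])
  o=(h1+h2)[:2]/2
  print(a,"tip lateral rel holes",(c[:2]-o)@X,"mouth",(mm[:2]-o)@X,"head",(P(363,90,.07)[:2]-o)@X,"head2",(np.array([.4725,-.111])-o)@X)
# side
Q=lambda u,v,z:ray("side",(270+u/(366/92),240+(v-232)/(366/92)),z)
print("side holes",Q(195,541,.003),Q(310,513,.003),"tongue L corner",Q(190,480,.006),"head",Q(246,422,.07))
E
```

```text
tip [ 0.4748 -0.0691  0.006 ] width 0.027770103795531235 yaw [np.float64(-0.11265315207388119), np.float64(-0.10110676334628552)]
clamp yaw -0.11441803581566586 holes mid [ 0.4701 -0.1255  0.003 ]
mouth mid [ 0.4724 -0.0762  0.03  ] head [ 0.4726 -0.1119  0.07  ]
-0.1 tip lateral rel holes -0.0010256288316444605 mouth -0.002687807367197675 head 0.0010525927456585878 head2 0.0009005850691494093
-0.117 tip lateral rel holes -0.0019882330487217053 mouth -0.003525451704005486 head 0.0008168039652966552 head2 0.000650408085912249
-0.135 tip lateral rel holes -0.0030068288220599466 mouth -0.004411253577589995 head 0.0005668894271083917 head2 0.0003853114820561829
side holes [ 0.4327 -0.1203  0.003 ] [ 0.5096 -0.1295  0.003 ] tongue L corner [ 0.4597 -0.0668  0.006 ] head [ 0.4738 -0.1089  0.07  ]
```

The lateral offset is about -2 mm and yaw agrees within 0.01. I'll advance 56 mm with a +2 mm correction, then creep to the stop watching the force.

```bash
echo '[[0,-0.001,0.001,0,0],[0,-0.003,0.001,0,0],[0,-0.004,0,0,0],[0,-0.004,0,0,0],[0,-0.004,0,0,0],[0,-0.004,0,0,0],[0,-0.004,0,0,0],[0,-0.002,0,0,0],[0,0,0,0,0]]' | python3 -m creep
echo '[[0,-0.003,0,0,0],[0,-0.004,0,0,0],[0,-0.004,0,0,0],[0,-0.004,0,0,0],[0,-0.004,0,0,0],[0,-0.004,0,0,0],[0,-0.003,0,0,0],[0,-0.002,0,0,0],[0,-0.002,0,0,0],[0,0,0,0,0],[0,0,0,0,0]]' | python3 -m creep
```

```text
time: 8.2
tool_pos: [0.4988, 0.1097, 0.0821]
ee_rot: [3.141, -0.001, 1.454]
wrist_force: [-0.3, 4.2, 1.7]
width: 0.014
finger_force: 30.0
time: 9.12
tool_pos: [0.4953, 0.08, 0.0822]
ee_rot: [3.141, -0.001, 1.454]
wrist_force: [0.6, 5.2, 2.0]
width: 0.0138
finger_force: 30.0
```

```bash
echo '[[0,-0.002,0,0,0],[0,-0.002,0,0,0],[0,0,0,0,0],[0,0,0,0,0]]' | python3 -m creep | grep -E 'pos|wrist'
echo '[[0,-0.001,0,0,0],[0,-0.001,0,0,0],[0,0,0,0,0]]' | python3 -m creep | grep -E 'pos|wrist'
echo '[[0,-0.001,0,0,0],[0,0,0,0,0],[0,0,0,0,0]]' | python3 -m creep | grep -E 'pos|wrist'
echo '[[0,-0.001,0,0,0],[0,0,0,0,0],[0,0,0,0,0]]' | python3 -m creep | grep -E 'pos|wrist'
```

```text
tool_pos: [0.4948, 0.076, 0.0821]
wrist_force: [0.3, 4.8, 2.4]
tool_pos: [0.4947, 0.0743, 0.0821]
wrist_force: [0.4, 5.9, 1.0]
tool_pos: [0.4945, 0.0733, 0.0821]
wrist_force: [0.2, 5.9, 1.4]
tool_pos: [0.4944, 0.0723, 0.0821]
wrist_force: [1.4, 5.1, 1.1]
```

```bash
echo '[[0,-0.001,0,0,0],[0,0,0,0,0],[0,0,0,0,0]]' | python3 -m creep | grep -E 'pos|wrist'
echo '[[0,-0.001,0,0,0],[0,0,0,0,0],[0,0,0,0,0]]' | python3 -m creep | grep -E 'pos|wrist'
echo '[[0,-0.001,0,0,0],[0,0,0,0,0],[0,0,0,0,0]]' | python3 -m creep | grep -E 'pos|wrist'
```

```text
tool_pos: [0.4943, 0.0713, 0.0822]
wrist_force: [0.3, 5.4, 1.9]
tool_pos: [0.4942, 0.0703, 0.0822]
wrist_force: [0.7, 5.4, 1.9]
tool_pos: [0.494, 0.0694, 0.0821]
wrist_force: [-0.2, 5.9, 2.3]
```

```bash
echo '[[0,-0.001,0,0,0],[0,0,0,0,0],[0,0,0,0,0]]' | python3 -m creep | grep -E 'pos|wrist'
echo '[[0,-0.001,0,0,0],[0,0,0,0,0],[0,0,0,0,0]]' | python3 -m creep | grep -E 'pos|wrist'
python3 - <<'E'
from bench import *
from h import *
import cv2
a=snapshot("top")["color"];cv2.imwrite("pics/top5.png",a);b=snapshot("side")["color"];cv2.imwrite("pics/side5.png",b)
f=lambda i,w,h:cv2.convertScaleAbs(cv2.resize(i,(w,h),interpolation=cv2.INTER_CUBIC),alpha=1.5,beta=20)
cv2.imwrite("pics/m5.png",np.vstack([f(a[242:304,250:400],700,290),np.hstack([f(b[230:330,270:370],300,300),f(b[285:325,305:359],400,300)])]))
E
```

```text
tool_pos: [0.494, 0.0684, 0.0821]
wrist_force: [1.2, 4.7, 1.6]
tool_pos: [0.4939, 0.0681, 0.0822]
wrist_force: [1.8, 8.0, 1.8]
```

Movement stalls and the force rises, which looks like the stop. One more small push to confirm.

```bash
echo '[[0,-0.001,0,0,0],[0,0,0,0,0],[0,0,0,0,0]]' | python3 -m creep | grep -E 'pos|wrist'
echo '[[0,-0.001,0,0,0],[0,0,0,0,0],[0,0,0,0,0]]' | python3 -m creep | grep -E 'pos|wrist'
```

```text
tool_pos: [0.4938, 0.0681, 0.0823]
wrist_force: [1.8, 9.3, 2.0]
tool_pos: [0.4939, 0.0679, 0.0826]
wrist_force: [1.2, 12.3, 2.1]
```

View pics/m5.png

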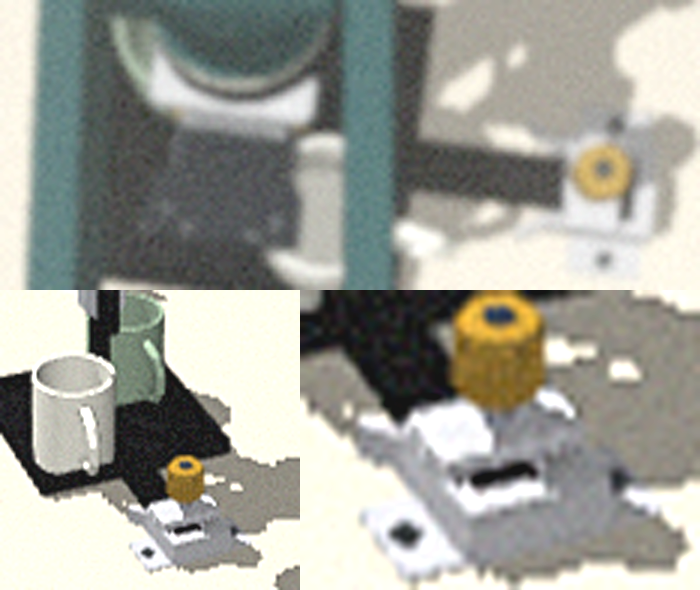

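The slot shows the black tongue under the bridge at (500,475), and the stand stalls with the force climbing 5→12 N. It is home, and both mugs stand in their slots. Release: unload the push, open, rise, and go to the screw.

```bash
echo '[[0,0.0015,0,0,0],[0,0.0015,0,0,0],[0.06,0,0,0,0],[0.06,0,0,0,0],[0.06,0,0,0,0],[0.06,0,0,0,0],[0.06,0,0,0,0],[0.06,0,0,0,0],[0.06,0,0,-0.015,0],[0.06,0,0,-0.025,0],[0.06,0,0,-0.025,0],[0.06,0,0,-0.025,0],[0.094,0,0,0,0]]' | python3 -m creep
python3 - <<'E'
from bench import *
import numpy as np
o=get_obs(); d=np.array([.4725,-.113,.009])-o["tool_pos"]; y=o["ee_rot"][2]
print("tool d",d[0]*np.cos(y)+d[1]*np.sin(y), d[0]*np.sin(y)-d[1]*np.cos(y), -d[2])
E
```

```text
time: 13.13
tool_pos: [0.4969, 0.0673, 0.1779]
ee_rot: [3.131, -0.001, 1.454]
wrist_force: [0.6, 0.3, 1.4]
width: 0.0638
finger_force: 0.0
tool d -0.1819631323205851 -0.0031655768904953786 0.16893318932096374
```

```bash
echo '[[0.094,-0.026,0,0,0],[0.094,-0.026,0,0,0],[0.094,-0.026,0,0,0],[0.094,-0.026,0,0,0],[0.094,-0.026,0,0,0],[0.094,-0.026,0,0,0],[0.094,-0.026,0,0,0],[0.094,0,0,0,-0.12],[0.094,0,0,0,-0.12],[0.094,0,0,0,-0.12],[0.094,0,0,0,-0.12],[0.094,0,0,0,-0.12],[0.094,0,0,0,0],[0.094,0,0,0,0]]' | python3 -m creep
python3 - <<'E'
from bench import *
from h import *
import cv2
o=get_obs(); d=np.array([.4725,-.113,.009])-o["tool_pos"]; y=o["ee_rot"][2]
print("tool d",d[0]*np.cos(y)+d[1]*np.sin(y), d[0]*np.sin(y)-d[1]*np.cos(y), -d[2], o["joint_positions"])
b=snapshot("side")["color"]; cv2.imwrite("pics/side6.png",b)
# tongue still home? black pixels diff between side5 and now around tongue/clamp
a=cv2.imread("pics/side5.png").astype(int); d=np.abs(a-b)[240:330,270:335].max(2)>60; print("changed px",d.sum())
E
```

```text
time: 14.3
tool_pos: [0.4722, -0.1133, 0.171]
ee_rot: [-3.141, -0.001, 2.051]
wrist_force: [-0.5, 1.2, -0.3]
width: 0.0941
finger_force: 0.0
tool d 0.00010812570656677483 0.00041931784532758104 0.16196268853791027 [-3.52293184e-01 -5.61529152e-02  1.51393833e+00 -1.61014069e-05
  1.68509951e+00 -8.32081765e-01]
changed px 11
```

The stand hasn't moved. Now down on the screw head with the real tip at about 46 mm, and close.

```bash
echo '[[0.094,0,0,0.03,0],[0.094,0,0,0.03,0],[0.094,0,0,0.03,0],[0.094,0,0,0.03,0],[0.094,0,0,0.02,0],[0.094,0,0,0.01,0],[0.094,0,0,0.01,0],[0.094,0,0,0,0],[0.094,0,0,0,0]]' | python3 -m creep
echo '[[0,0,0,0,0],[0,0,0,0,0],[0,0,0,0,0],[0,0,0,0,0],[0,0,0,0,0],[0,0,0,0,0],[0,0,0,0,0],[0,0,0,0,0],[0,0,0,0,0],[0,0,0,0,0],[0,0,0,0,0]]' | python3 -m creep
python3 -c "
from bench import *;o=get_obs();print(o['wrist_torque'],o['tool_pos'])"
```

```text
time: 15.1
tool_pos: [0.4731, -0.1135, 0.0125]
ee_rot: [3.141, 0.001, 2.053]
wrist_force: [-1.4, 0.5, 0.1]
width: 0.0941
finger_force: 0.0
time: 16.02
tool_pos: [0.4738, -0.1126, 0.0118]
ee_rot: [3.138, 0.0, 2.054]
wrist_force: [4.8, 2.8, -2.1]
width: 0.0274
finger_force: 30.0
[ 0.29899201 -0.64610163 -0.04015844] [ 0.47379867 -0.11263223  0.01184988]
```

```bash
cat > t.py <<'E'
from bench import *
import numpy as np
o=get_obs();y=o['ee_rot'][2];f=o['wrist_force']
print("t%.2f yaw %.3f Tz %.3f fx_tool %.1f fy_tool %.1f fz %.1f w %.4f"%(o['time'],y,o['wrist_torque'][2],f[0]*np.cos(y)+f[1]*np.sin(y),f[0]*np.sin(y)-f[1]*np.cos(y),f[2],o['width']),o['tool_pos'].round(4))
E
echo '[[0,0,0.0012,0,0],[0,0,0,0,0],[0,0,0,0,0]]' | python3 -m creep >/dev/null; python3 t.py
echo '[[0,0,0,0,0.05],[0,0,0,0,0.05]]' | python3 -m creep >/dev/null; python3 t.py
echo '[[0,0,0,0,0.05],[0,0,0,0,0.05]]' | python3 -m creep >/dev/null; python3 t.py
echo '[[0,0,0,0,0.05],[0,0,0,0,0.05]]' | python3 -m creep >/dev/null; python3 t.py
echo '[[0,0,0,0,0.05],[0,0,0,0,0.05]]' | python3 -m creep >/dev/null; python3 t.py
```

```text
t16.27 yaw 2.054 Tz -0.051 fx_tool -0.4 fy_tool 1.8 fz -0.4 w 0.0271 [ 0.4738 -0.1127  0.0118]
t16.43 yaw 1.952 Tz 0.149 fx_tool 0.4 fy_tool 1.6 fz -0.3 w 0.0274 [ 0.4736 -0.1127  0.0118]
t16.60 yaw 1.852 Tz 0.162 fx_tool -0.7 fy_tool 0.4 fz -0.5 w 0.0275 [ 0.4735 -0.1128  0.0118]
t16.77 yaw 1.752 Tz 0.150 fx_tool 0.3 fy_tool 0.4 fz 0.1 w 0.0273 [ 0.4733 -0.1128  0.0118]
t16.93 yaw 1.652 Tz 0.141 fx_tool 0.8 fy_tool 1.1 fz -0.9 w 0.0274 [ 0.4732 -0.1128  0.0118]
```

Free torque is about 0.15 with low side forces. I'll go on in steps of at most 0.4 rad (a rise of at most 0.14) per command batch.

```bash
echo '[[0,0,0,0,0.05],[0,0,0,0,0.05]]' | python3 -m creep >/dev/null; python3 t.py
echo '[[0,0,0,0,0.05],[0,0,0,0,0.05]]' | python3 -m creep >/dev/null; python3 t.py
echo '[[0,0,0,0,0.05],[0,0,0,0,0.05]]' | python3 -m creep >/dev/null; python3 t.py
```

```text
t17.10 yaw 1.552 Tz 0.139 fx_tool 0.8 fy_tool 0.2 fz -0.5 w 0.0273 [ 0.473  -0.1128  0.0118]
t17.27 yaw 1.452 Tz 0.149 fx_tool -0.5 fy_tool -0.2 fz -0.0 w 0.0273 [ 0.4728 -0.1128  0.0118]
t17.43 yaw 1.352 Tz 0.111 fx_tool 1.1 fy_tool -1.9 fz 0.1 w 0.0272 [ 0.4727 -0.1128  0.0118]
```

```bash
echo '[[0,0,0,0,0.05],[0,0,0,0,0.05]]' | python3 -m creep >/dev/null; python3 t.py
echo '[[0,0,0,0,0.05],[0,0,0,0,0.05]]' | python3 -m creep >/dev/null; python3 t.py
echo '[[0,0,0,0,0.05],[0,0,0,0,0.05]]' | python3 -m creep >/dev/null; python3 t.py
```

```text
t17.60 yaw 1.252 Tz 0.159 fx_tool 0.5 fy_tool -0.8 fz 1.2 w 0.0271 [ 0.4726 -0.1128  0.0118]
t17.77 yaw 1.152 Tz 0.137 fx_tool 0.2 fy_tool -1.7 fz 1.6 w 0.0280 [ 0.4724 -0.1127  0.0118]
t17.93 yaw 1.052 Tz 0.124 fx_tool -0.0 fy_tool -3.0 fz 1.2 w 0.0274 [ 0.4723 -0.1126  0.0118]
```

```bash
echo '[[0,0,-0.0006,0,0.05],[0,0,0,0,0.05]]' | python3 -m creep >/dev/null; python3 t.py
echo '[[0,0,0,0,0.05],[0,0,0,0,0.05]]' | python3 -m creep >/dev/null; python3 t.py
echo '[[0,0,0,0,0.05],[0,0,0,0,0.05]]' | python3 -m creep >/dev/null; python3 t.py
```

```text
t18.10 yaw 0.952 Tz 0.194 fx_tool -0.0 fy_tool 0.0 fz -0.0 w 0.0275 [ 0.4721 -0.1126  0.0118]
t18.27 yaw 0.852 Tz 0.175 fx_tool -0.2 fy_tool -1.0 fz 0.8 w 0.0277 [ 0.472  -0.1125  0.0118]
t18.43 yaw 0.752 Tz 0.124 fx_tool -1.2 fy_tool -2.3 fz 1.7 w 0.0273 [ 0.4719 -0.1123  0.0118]
```

```bash
echo '[[0,0,-0.0005,0,0.05],[0,0,0,0,0.05]]' | python3 -m creep >/dev/null; python3 t.py
echo '[[0,0,0,0,0.05],[0,0,0,0,0.05]]' | python3 -m creep >/dev/null; python3 t.py
echo '[[0,0,0,0,0.05],[0,0,0,0,0.05]]' | python3 -m creep >/dev/null; python3 t.py
```

```text
t18.60 yaw 0.652 Tz 0.216 fx_tool -0.2 fy_tool -1.1 fz -0.2 w 0.0275 [ 0.4718 -0.1123  0.0118]
t18.77 yaw 0.552 Tz 0.208 fx_tool -0.4 fy_tool -1.5 fz 0.8 w 0.0276 [ 0.4717 -0.1121  0.0118]
t18.93 yaw 0.452 Tz 0.173 fx_tool -0.9 fy_tool -0.9 fz 1.0 w 0.0275 [ 0.4717 -0.112   0.0118]
```

```bash
echo '[[0,0,-0.0003,0,0.05]]' | python3 -m creep >/dev/null; python3 t.py
echo '[[0,0,0,0,0.05]]' | python3 -m creep >/dev/null; python3 t.py
echo '[[0,0,0,0,0.05]]' | python3 -m creep >/dev/null; python3 t.py
echo '[[0,0,0,0,0.05]]' | python3 -m creep >/dev/null; python3 t.py
```

```text
t19.02 yaw 0.402 Tz 0.249 fx_tool -0.6 fy_tool -1.0 fz -0.1 w 0.0274 [ 0.4716 -0.1119  0.0118]
t19.10 yaw 0.352 Tz 0.320 fx_tool -1.1 fy_tool -0.9 fz 0.8 w 0.0273 [ 0.4716 -0.1118  0.0118]
t19.18 yaw 0.302 Tz 0.296 fx_tool -0.6 fy_tool -1.8 fz 1.5 w 0.0272 [ 0.4716 -0.1118  0.0118]
t19.27 yaw 0.252 Tz 0.288 fx_tool -1.4 fy_tool -1.9 fz 1.0 w 0.0270 [ 0.4716 -0.1117  0.0118]
```

The torque went from about 0.148 to about 0.30. Fitting all readings to 0.35 N m/rad puts contact at yaw ≈0.71, so the rise is about 0.16 (≈46 N), mid-range. Stop, let go and rise.

```bash
echo '[[0.094,0,0,0,0],[0.094,0,0,0,0],[0.094,0,0,0,0],[0.094,0,0,0,0],[0.094,0,0,0,0],[0.094,0,0,0,0],[0.094,0,0,0,0],[0.094,0,0,0,0],[0.094,0,0,-0.02,0],[0.094,0,0,-0.03,0],[0.094,0,0,-0.04,0],[0.094,0,0,-0.04,0],[0.094,0,0,-0.04,0],[0.094,0,0,0,0],[0.094,0,0,0,0],[0.094,0,0,0,0]]' | python3 -m creep
python3 - <<'E'
from bench import *
import cv2,numpy as np
b=snapshot("side")["color"]; cv2.imwrite("pics/side7.png",b)
a=cv2.imread("pics/side5.png").astype(int); d=np.abs(a-b).max(2)>60
print("changed tongue/clamp",d[285:330,300:360].sum(),"stand+mugs",d[240:300,260:330].sum(), "kettle",d[230:330,410:480].sum(),"tumbler",d[330:390,440:480].sum(),"tin",d[345:410,360:405].sum(),"bowl",d[200:235,190:230].sum())
E
```

```text
time: 20.6
tool_pos: [0.4724, -0.1117, 0.1813]
ee_rot: [-3.141, 0.0, 0.254]
wrist_force: [-0.6, -0.9, -0.3]
width: 0.0939
finger_force: 0.0
changed tongue/clamp 349 stand+mugs 2 kettle 644 tumbler 433 tin 514 bowl 0
```

The stand and mugs are unchanged. The changes around the clamp, kettle, tumbler and tin look like the arm and its shadow, though I have no pictures left to confirm that. No contact force was felt during the turn. Handing in.

```bash
python3 -c "
from bench import *;print(close_job())"
```

```text
the job is handed in; nothing more can be done
None
```

The job is handed in, with no verdict shown: the tongue is home against the stop and let go, the screw is seated at about 46 N (estimated from the torque rise), and both mugs are in their slots; bystanders' positions weren't confirmed by a final picture.

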